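Bolt the cutter locker's hatch past its spring safety catch

ROBOT

A 7-joint arm with a two-finger parallel gripper is mounted at the origin on the work surface. World frame = base frame: x ahead of the robot, y to its left, z up, the work surface at z = 0. Lengths are in mm, angles in degrees, forces in N, time in s.
With the tool pointing down it reaches from about 425 to 950 mm from the base axis. Payload 4.7 kg.
Tool frame: the origin (TCP) lies at the very end of the fingers, on their centre line; the grasp point (between the pads) lies arm.grip_point_offset behind it (arm.grip_point_offset is the distance from the TCP to the grasp point, in mm); z points along the fingers, y is the line along which they close (so a half turn about z gives the same grasp; the last joint's range is limited). The gripper opens to 87 mm and grips with 3 to 60 N. Pads are 19 mm wide; open, the fingers measure 117 mm over their backs; the gripper's body (75 mm by 190 mm) begins 51 mm behind the grasp point.
Start: joints at [62.515, 26.849, -2.785, 87.806, 1.381, 65.374, -4.715], TCP at [294.135, -607.564, 222.573] pointing down, gripper open.
Joint ranges: [-148.3, 148.3], [-19.14, 114.17], [-79.39, 73.82], [5.75, 140.21], [-59.74, 239.74], [12.07, 113.84], [-152.46, 152.46]. Speed limits (degrees/s): [147.25, 147.25, 180, 180, 180, 180, 180].

INTERFACE

Orientations are given as [roll, pitch, yaw] about the fixed x, y, z axes, in that order (R = Rz(yaw) Ry(pitch) Rx(roll)).
In Python, from rig import telemetry, capture, camera_info, ticket, spotter, arm gives the robot as it stands.
- The arm moves only by the tool servo_tool, never from a script. Its argument "commands" is a list that holds one entry, the list of rows, each a list of 7 numbers: the shift along the world's x, y, z in cm, then the turn, a rotation vector about the world's x, y, z in rad, then the finger opening in cm, from 0 to 8.7. In form: [[[dx, dy, dz, ax, ay, az, gripper], ...]]. A call has 1 to 5 rows; each row is the pose to reach, as a shift and turn from the pose commanded when the call began; what a row does not reach only later rows make up. A row lasts 1/12 s, in which the tool goes at most 41.7 mm and 7.16 degrees, less where a joint would pass 70% of its speed; a pose out of reach is approached as far as the arm can. A call with a gripper value outside its range is refused whole. The fingers move at their own pace and stop on an object; the grip force is fixed at half the most. Time passes only in rows, so rows that repeat a pose let the fingers close. It gives the time, the measured TCP pose, the force, the opening and the grip force at its end, in the units of the state.
- telemetry.sense(): the state, without advancing time (a new reading comes with each control period).
- capture(name): name is "side" or "top" or "wrist"; returns (picture, depth): 400x640x3 uint8, blue, green, red; 400x640 float32, mm along the optical axis (not along the pixel's ray), 0 where there is no reading.
- camera_info(name): a dict with "fovy" (degrees; the focal length in pixels is half the picture's height over the tangent of half this angle, whatever the lens; pixels are square), "cx", "cy" (the principal point, pixels), "k1" (the pictures are not rectified: a ray, as slopes to the right and down, at radius r is drawn at 1 + k1 r^2 times it, then the intrinsics apply), "rvec" (rotation vector, rad) and "tvec" (3), from world to camera coordinates, as OpenCV has them. Camera axes: x right, y down, z forward; pixel columns grow to the right and rows downward; lengths in mm; the calibration is good to about 2 mm. A picture is of the moment at which its call begins: read the wrist's pose just before it. camera_info takes no time and is no camera call; for the wrist camera it gives the pose at the moment of the call.
- ticket.close_job(): hands the job in; it is judged then, once.
Trained networks look in the newest picture that a camera, given by its name, has taken for a name from the list of things; names that differ only in an ending like _2 or _b are one class to them, and where a whole thing is asked for, a point or a joint stands for the part that bears it (a point fixed in the world has none). Each returns a list of dicts, best first, with "confidence" (0 to 1); they miss things now and then, are a little off and sometimes report something else, mostly with a low value. They report only what shows in the picture. A call takes as long as a camera call.
- spotter.find_in(camera, name): "rect" ([left, top, right, bottom] in pixels, round what is visible of it).
- spotter.landmark_of(camera, name): "pixel" ([row, column] in pixels: a listed point, or the origin of a listed thing).
The state is a dict: "time_s": time; "joint_pos": joint angles; "joint_vel": joint speeds; "joint_torque": joint torques, N m; "position": TCP position; "eef_rot": TCP orientation; "wrist_force": force on the tool from outside, world axes, zero at the start; "moment": the same for the moment, N m; "gripper_width": opening from 0.0 (shut) to 1.0 (fully open); "grip_force": force on a finger pad.
Only numpy, scipy, OpenCV 4.12 (cv2) and the standard library are available. Lean on these libraries where they do the work, as an engineer would, in place of code of your own. Each camera call takes 0.05 s, during which the arm holds its last target. There are 200 camera calls.

TASK

The hatch of the low plywood cutter locker is shut but not bolted. Press the bolt's spring safety catch down with one fingertip and, keeping it down, push the bolt's knob with the other finger until the bolt is fully home in its keep; then let go so that the catch springs up again behind the collar. Touch and push only: do not grasp or lift anything, keep the hatch shut, and leave the tools and other things lying about where they are.

Things in the scene. Friction and masses are not known exactly. Their poses are not given: they have to be found in the camera images.
- locker: Low plywood box fixed to the bench: 300 (its x) x 420 (its y) x 100 mm high; origin under its centre, z up. In its top is a flush hatch hinged along the +x side. On the hatch lies a steel bolt: its rod runs along the locker's x at y = -30 mm, axis 120 mm up, and slides towards -x into the keep, a staple on the front strip. The catch's thumb plate is on the rod's +y side.
- bolt (a joint): Bolt travel (m): 0 = drawn back, 0.030 = fully home, towards the locker's -x. Dry friction about 3 N; it stays where it is left. With the catch up its hook stands in front of the rod's collar and stops the bolt after at most 3 mm. From 0.027 on the collar has passed wholly under the raised hook, and the catch, let go, springs back behind it and locks the bolt.
- bolt_knob (a point): Upright knob on the rod, a steel stud 18 mm across from 129 to 175 mm above the bench; this point is on its axis, 154 mm up. Axes as the locker's: it slides towards its own -x. Heights above the bench: rod top 128 mm, guide staples 134 mm (52 mm to +x and 90 mm to -x of the drawn-back knob), collar 135 mm (30 mm across, its front face 41 mm to -x of the knob).
- catch (a joint): Angle of the rocking catch (rad): 0 = up (hook down in front of the collar), 0.28 = thumb plate fully down on its stop (hook raised). The collar passes from about 0.16 on. Spring: about 3 N at the plate's middle to start, 7 N when fully down. Let go, it springs back to 0 unless the collar is under the hook.
- catch_pad (a point): Middle of the top of the catch's ribbed thumb plate: 74 mm along the locker's x (parallel to the rod, so a fingertip can slide along with the bolt) x 36 mm; 66 mm to +y and 7 mm to +x of the drawn-back knob. 150 mm above the bench when up, 141 mm when down: it rocks about a pin along x, 32 mm to its -y side, outer edge downwards, from 8 degrees above level to 8 below.
- hatch (a joint): Opening angle of the hatch (rad): 0 = shut; it opens upwards about its hinges on the locker's +x side. Only its own weight keeps it shut until it is bolted.
- keep (a point): Middle of the staple (keep) on the locker's front frame strip into which the rod's end slides; on the rod's axis, 120 mm above the bench.
- screwdriver: Wood-handled screwdriver, 190 mm long, lying on the locker's hatch on the -y side of the bolt. Leave it.
- hammer: Hammer, 300 mm long, lying on the bench beside the locker. Leave it.
- jar: Glass jar with steel cap, 72 mm across, 95 mm high, standing on the bench beside the locker; origin under its centre. Leave it.
- offcut: Offcut of pale wood, 160 x 65 x 42 mm, lying on the bench beside the locker; origin under its centre. Leave it.

How it is judged (in metres and radians):
On the way, in this order (a step that is already met when the one before it is completed fails the run):
1. a fingertip holds the catch down while the bolt is still drawn back (value of joint catch above 0.17 rad and contact force between the fingers and catch above 0.5 N and value of joint bolt below 0.005 m), for 0.1 s.
2. the bolt is half way with a fingertip still holding the catch down (value of joint catch above 0.15 rad and contact force between the fingers and catch above 0.5 N and value of joint bolt between 0.011 and 0.021 m), for 0.02 s.
3. the bolt is home with the catch still held down by a fingertip (value of joint catch above 0.12 rad and contact force between the fingers and catch above 0.3 N and value of joint bolt above 0.027 m), for 0.04 s.
At the end, for the whole second after the job is handed in: The bolt is fully home (26 mm or more of its 30 mm travel), the catch has sprung up again behind the collar (within 0.03 rad of its rest) and the hatch is shut (value of joint bolt above 0.0262 m and value of joint catch below 0.03 rad and value of joint hatch below 0.02 rad); the robot touches nothing.
It fails at once if the hatch was lifted (value of joint hatch above 0.06 rad).
It fails at once if the screwdriver, hammer, jar or offcut was moved more than 3 cm (distance of any of screwdriver, hammer, jar, offcut from where it was at the start of the episode above 0.03 m).
It also fails if it takes over 40 s, if anything falls off the work surface, if the arm or the gripper's body presses on something with over 40 N, if the wrist force passes 120 N, or if a joint passes its speed limit or range.

## Working session

There is one attempt and no reset: what is moved stays moved. The work goes in short steps, Python scripts to look and compute and a tool call to move; the robot and the scene stay as the last step left them, time stands still between calls to the robot, and variables do not carry over. Pictures are saved under pics/ and viewed, at most 10 in all, crops included, and the job is handed in when it is done.

Besides the shell and the picture viewer there is one more tool, called as name([rows], argument=value, ...), one row to a line, values as JSON. servo_tool: Moves the arm, as the interface text tells. Its arguments: {"type":"object","properties":{"commands":{"type":"array"}},"required":["commands"]}

```bash
mkdir -p pics; cat > h.py <<'E'
import numpy as np, cv2
from rig import telemetry, capture, camera_info, ticket, spotter, arm
def K(ci):
    f=200/np.tan(np.radians(ci["fovy"])/2); return f
def cam(name):
    ci=camera_info(name); R,_=cv2.Rodrigues(np.array(ci["rvec"],float)); return ci,R,np.array(ci["tvec"],float).ravel()
def ray(name,rc,c=None):
    ci,R,t=c or cam(name); f=K(ci); d=np.array([(rc[1]-ci["cx"])/f,(rc[0]-ci["cy"])/f])
    u=d.copy()
    for _ in range(20): u=d/(1+ci["k1"]*(u@u))
    return -R.T@t, R.T@np.array([u[0],u[1],1.0])
def at_z(name,rc,z,c=None):
    o,d=ray(name,rc,c); return o+d*(z-o[2])/d[2]
def at_depth(name,rc,dep,c=None):
    o,d=ray(name,rc,c); return o+d*dep
E
python3 - <<'E'
from h import *
np.set_printoptions(precision=1,suppress=True)
s=telemetry.sense(); print(s, arm.grip_point_offset)
Z=dict(locker=0,bolt_knob=154,catch_pad=150,keep=120,jar=0,offcut=0)
for n in("side","top"):
    im,d=capture(n); cv2.imwrite(f"pics/{n}0.png",im); c=cam(n); np.save(f"{n}d.npy",d)
    print(n,"cam at",-c[1].T@c[2],c[0]["fovy"])
    for k,z in Z.items():
        for r in spotter.landmark_of(n,k)[:2]:
            p=np.array(r["pixel"]); print(k,round(r["confidence"],2),p,at_z(n,p,z,c), "depthpt",at_depth(n,p,d[tuple(np.clip(p.round().astype(int),0,[399,639]))],c))
    for k in("screwdriver","hammer","jar","offcut"):
        print(k,[(np.round(r["rect"]),round(r["confidence"],2)) for r in spotter.find_in(n,k)[:1]])
E
```

```text
{'time_s': 0.0, 'joint_pos': array([62.5, 26.9, -2.8, 87.9,  1.4, 65.4, -4.7]), 'joint_vel': array([-0. , -0. , -0.1, -0. , -0.1, -0. , -0. ]), 'joint_torque': array([  0. , -50.8,  -0.1, -23.6,  -0.1,   0. ,   0. ]), 'position': array([ 293.8, -607. ,  221.5]), 'eef_rot': array([-179.9,    0. ,   25.8]), 'wrist_force': array([-0.3,  0.4,  0.4]), 'moment': array([-0., -0.,  0.]), 'grip_force': 0.0, 'gripper_width': 0.9992641629375885} 18.700000000000003
side cam at [ 178.3 1006.8  715.7] 47.357102424953695
locker 0.65 [254.6 318.4] [529.8 107.4   0. ] depthpt [480.3 233.9 100.7]
bolt_knob 0.8 [198.7 320.2] [534.7  81.7 154. ] depthpt [535.9  78.7 152.1]
catch_pad 0.64 [206.9 303.3] [561.1 127.8 150. ] depthpt [561.7 126.3 149. ]
catch_pad 0.63 [198.4 381.7] [393.1  17.8 150. ] depthpt [413.8 -77.5  95.5]
keep 0.58 [215.8 363. ] [425.9  67.8 120. ] depthpt [419.8  91.2 134.8]
jar 0.61 [256.1 319.3] [525.2 112.7   0. ] depthpt [477.2 236.4  99.1]
jar 0.56 [321.1 209.7] [662.7 423.1   0. ] depthpt [643.  446.8  29.1]
offcut 0.64 [345.8 283.9] [481.5 426.3   0. ] depthpt [470.2 448.   26
[... 346 characters left out ...]
.4 315.4] [540.4  69.6 154. ] depthpt [539.2  69.4 175.5]
catch_pad 0.83 [204.7 287.7] [557.7 137.9 150. ] depthpt [557.6 137.8 151.1]
catch_pad 0.19 [234.6 192.5] [485.5 373.7 150. ] depthpt [486.4 401.4  41.3]
keep 0.84 [257.6 306.1] [426.5  94.1 120. ] depthpt [427.1  93.6 137.4]
jar 0.67 [248.7 435.5] [ 443.  -258.2    0. ] depthpt [ 443.6 -252.    27.1]
jar 0.6 [169.7 189.3] [668.  423.3   0. ] depthpt [654.3 397.3  98.6]
offcut 0.7 [235.  191.5] [485.6 414.7   0. ] depthpt [485.3 404.1  41.3]
screwdriver [(array([342., 186., 354., 260.]), 0.9)]
hammer [(array([412., 190., 470., 298.]), 0.97)]
jar [(array([171., 154., 200., 184.]), 0.79)]
offcut [(array([175., 204., 208., 267.]), 0.78)]
```

```bash
python3 - <<'E'
import cv2
a=cv2.imread("pics/top0.png")[130:310,200:480]; a=cv2.resize(a,None,fx=2.85,fy=2.85,interpolation=cv2.INTER_CUBIC); cv2.imwrite("pics/topc.png",a[:600,:800])
b=cv2.imread("pics/side0.png")[150:330,220:460]; b=cv2.resize(b,None,fx=3.3,fy=3.3,interpolation=cv2.INTER_CUBIC); cv2.imwrite("pics/sidec.png",b[:600,:800])
E
```

```text
(no output)
```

View pics/topc.png

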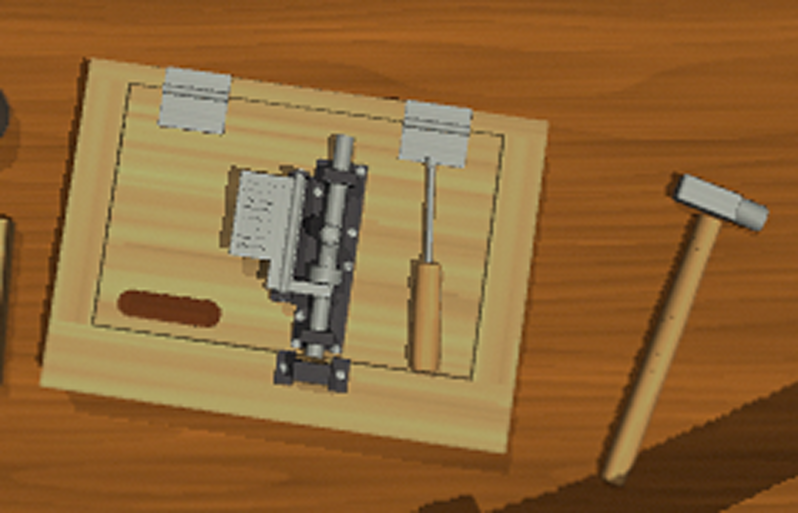

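View pics/sidec.png

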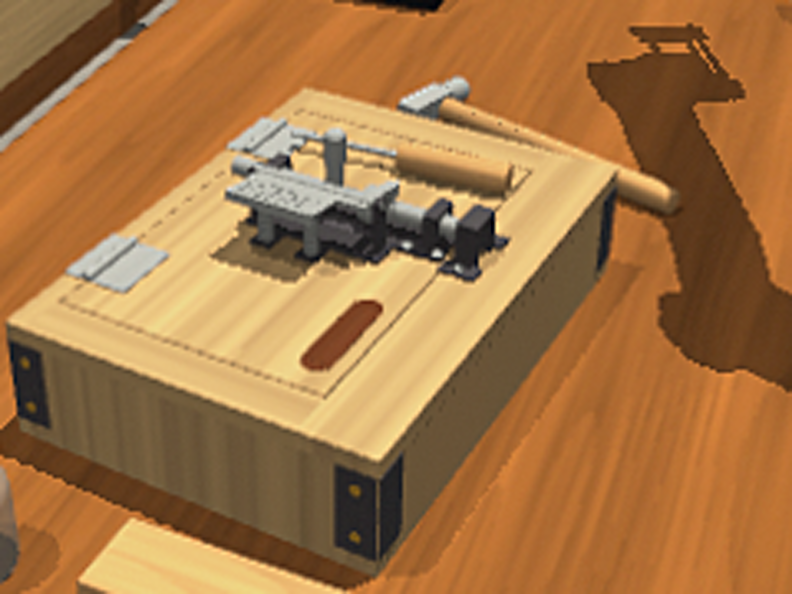

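The top crop shows the locker turned about -7°, with the knob at crop (330,235), the plate at (262,213), the keep at (312,372) and the screwdriver at (427,270). The side crop shows the knob at (335,160) with the plate in front of it. I'll refine pose and yaw from the top depth image.

```bash
python3 - <<'E'
from h import *
np.set_printoptions(precision=1,suppress=True)
d=np.load("topd.npy"); c=cam("top"); ci,R,t=c; f=K(ci)
v,u=np.mgrid[0:400,0:640].astype(float)
P=np.array([at_depth("top",(r,q),d[r,q],c) for r in range(130,310) for q in range(190,410)])
sel=lambda lo,hi,b:P[(P[:,2]>lo)&(P[:,2]<hi)&(P[:,0]>b[0])&(P[:,0]<b[1])&(P[:,1]>b[2])&(P[:,1]<b[3])]
b=(330,720,-200,350)
top=sel(92,112,b); (cx,cy),wh,a=cv2.minAreaRect(top[:,:2].astype(np.float32)); print("locker",cx,cy,wh,a,np.median(top[:,2]))
k=sel(168,182,(480,600,20,130)); print("knob",len(k),k.mean(0),k.min(0),k.max(0))
p=sel(143,162,(500,620,100,190)); print("pad",len(p),p.mean(0),p.min(0),p.max(0),cv2.minAreaRect(p[:,:2].astype(np.float32)))
# predicted from locker
for yaw in (-6.5,-7.5,-8.2):
    y=np.radians(yaw);ex=np.array([np.cos(y),np.sin(y)]);ey=np.array([-np.sin(y),np.cos(y)])
    q=(P[:,:2]-[cx,cy]); kk=(k[:,:2].mean(0)-[cx,cy]); pp=(p[:,:2].mean(0)-k[:,:2].mean(0)); print(yaw,"knob loc",kk@ex,kk@ey,"pad-knob",pp@ex,pp@ey)
E
```

```text
locker 526.2860717773438 101.76606750488281 (422.3471374511719, 303.01129150390625) 81.49217987060547 99.73363140159597
knob 42 [538.   69.2 173.4] [530.6  60.8 169.1] [545.4  77.7 178.6]
pad 695 [550.5 124.9 149.1] [500.1 100.  143. ] [594.2 157.5 158.5] ((547.1921997070312, 128.58241271972656), (57.22190475463867, 93.78854370117188), 89.21334075927734)
-6.5 knob loc 15.322737426510999 -30.998015138621163 pad-knob 6.101918642080509 56.730233560267024
-7.5 knob loc 15.861393658331881 -30.72587534947405 pad-knob 5.110910196940213 56.82808643510557
-8.2 knob loc 16.23558796194568 -30.529803607391788 pad-knob 4.416259988533636 56.886285329863945
```

servo_tool([
  [[1.4,3.6,0,0,0,-0.05,5.1],[2.8,7.2,0,0,0,-0.1,5.1],[4.2,10.8,0,0,0,-0.15,5.1],[5.6,14.4,0,0,0,-0.2,5.1],[7.0,18.0,0,0,0,-0.25,5.1]],
])

```text
time_s: 1.52
position: [364.6, -425.9, 222.7]
eef_rot: [180.0, -0.0, 11.3]
wrist_force: [1.4, -0.2, 0.1]
gripper_width: 0.703
grip_force: 0.0
```

servo_tool([
  [[1.4,3.6,0,0,0,-0.03,5.1],[2.8,7.2,0,0,0,-0.06,5.1],[4.2,10.8,0,0,0,-0.09,5.1],[5.6,14.4,0,0,0,-0.12,5.1],[7.0,18.0,0,0,0,-0.15,5.1]],
])

```text
time_s: 1.93
position: [434.5, -245.8, 223.0]
eef_rot: [180.0, -0.0, 2.8]
wrist_force: [1.7, -0.3, 0.1]
gripper_width: 0.591
grip_force: 0.0
```

servo_tool([
  [[1.4,3.6,0,0,0,-0.03,5.1],[2.8,7.2,0,0,0,-0.06,5.1],[4.2,10.8,0,0,0,-0.09,5.1],[5.6,14.4,0,0,0,-0.12,5.1],[7.0,18.0,0,0,0,-0.15,5.1]],
])

```text
time_s: 2.35
position: [504.6, -65.8, 223.0]
eef_rot: [180.0, -0.1, -5.8]
wrist_force: [0.3, 0.7, -0.2]
gripper_width: 0.587
grip_force: 0.0
```

servo_tool([
  [[1.2,3.4,0,0,0,-0.01,5.1],[2.4,6.8,0,0,0,-0.02,5.1],[3.6,10.2,0,0,0,-0.03,5.1],[5.8,13.6,0,0,0,-0.04,5.1],[6.0,16.5,0,0,0,-0.04,5.1]],
])

```text
time_s: 2.77
position: [566.9, 100.1, 222.9]
eef_rot: [-179.9, -0.2, -8.0]
wrist_force: [0.2, -0.6, 0.6]
gripper_width: 0.584
grip_force: 0.0
```

```bash
python3 - <<'E'
from h import *
np.set_printoptions(precision=1,suppress=True)
print(telemetry.sense()["position"])
c=cam("wrist"); im,d=capture("wrist"); cv2.imwrite("pics/w1.png",im)
for k,z in dict(bolt_knob=154,catch_pad=150,keep=120).items():
    for r in spotter.landmark_of("wrist",k)[:1]:
        p=np.array(r["pixel"]); print(k,round(r["confidence"],2),p,at_z("wrist",p,z,c),at_depth("wrist",p,d[tuple(p.astype(int))],c))
P=np.array([at_depth("wrist",(r,q),d[r,q],c) for r in range(0,400,2) for q in range(0,640,2) if d[r,q]>0])
k=P[(P[:,2]>168)&(P[:,2]<180)&(abs(P[:,0]-538)<22)&(abs(P[:,1]-70)<25)]; print("knob",len(k),k.mean(0) if len(k) else 0, k.min(0),k.max(0))
p=P[(P[:,2]>140)&(P[:,2]<158)&(abs(P[:,0]-555)<55)&(P[:,1]>108)&(P[:,1]<165)]; print("pad",len(p),p.mean(0),p.min(0),p.max(0),cv2.minAreaRect(p[:,:2].astype(np.float32)))
E
```

```text
[566.9 100.1 222.9]
bolt_knob 0.97 [234.1 356.9] [538.7  70.3 154. ] [547.1  72.  174.1]
catch_pad 0.82 [220.8 280.4] [557.6 132.1 150. ] [557.5 132.2 149.7]
knob 41 [543.2  73.6 173.6] [537.9  68.7 168.1] [548.   77.9 176.2]
pad 834 [564.6 127.  150.4] [500.2 108.  146. ] [596.6 150.4 154.6] ((548.418212890625, 129.20553588867188), (96.42389678955078, 42.365516662597656), 0.01803506910800934)
```

View pics/w1.png

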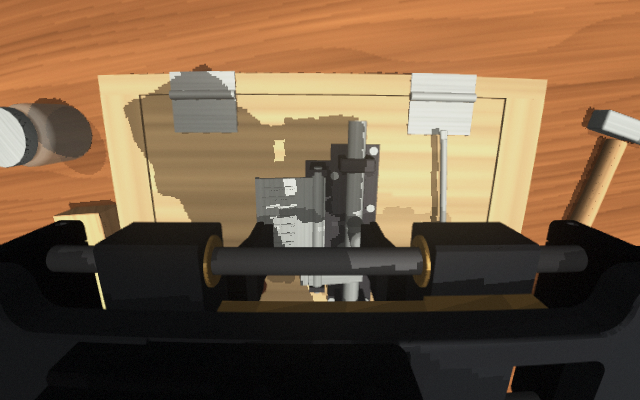

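The wrist picture shows the fingers straddling plate (290,225) and knob (~357,234), aligned with the rod. The measured knob (539,70) and plate (558,132) agree with the top view. Descending.

servo_tool([
  [[0,0,-2,0,0,0,5.1],[0,0,-4,0,0,0,5.1],[0,0,-5.5,0,0,0,5.1],[0,0,-6.6,0,0,0,5.1],[0,0,-6.8,0,0,0,5.1]],
])

```text
time_s: 3.38
position: [562.8, 95.3, 152.6]
eef_rot: [179.9, 0.2, -8.1]
wrist_force: [-0.2, -0.8, -0.3]
gripper_width: 0.585
grip_force: 0.0
```

servo_tool([
  [[0,0,-0.2,0,0,0,5.1],[0,0,-0.4,0,0,0,5.1],[0,0,-0.6,0,0,0,5.1],[0,0,-0.6,0,0,0,5.1]],
])

```text
time_s: 3.72
position: [564.9, 97.4, 149.5]
eef_rot: [-180.0, -0.1, -8.0]
wrist_force: [0.2, -0.4, 3.1]
gripper_width: 0.587
grip_force: 1.4
```

servo_tool([
  [[0,0,-0.2,0,0,0,5.1],[0,0,-0.4,0,0,0,5.1],[0,0,-0.6,0,0,0,5.1],[0,0,-0.6,0,0,0,5.1],[0,0,-0.6,0,0,0,5.1]],
])

```text
time_s: 4.13
position: [565.1, 97.9, 143.9]
eef_rot: [-179.9, -0.1, -8.0]
wrist_force: [-1.0, -1.7, 7.0]
gripper_width: 0.588
grip_force: 3.6
```

```bash
python3 - <<'E'
from h import *
s=telemetry.sense(); print(s["position"],s["wrist_force"],s["time_s"])
im,d=capture("side"); b=cv2.resize(im[140:250,260:420],None,fx=5,fy=5,interpolation=cv2.INTER_CUBIC); cv2.imwrite("pics/s2.png",b)
E
```

```text
[565.13968613  97.90211946 143.86312721] [-1.00336085 -1.71821422  7.02879137] 4.1333
```

View pics/s2.png

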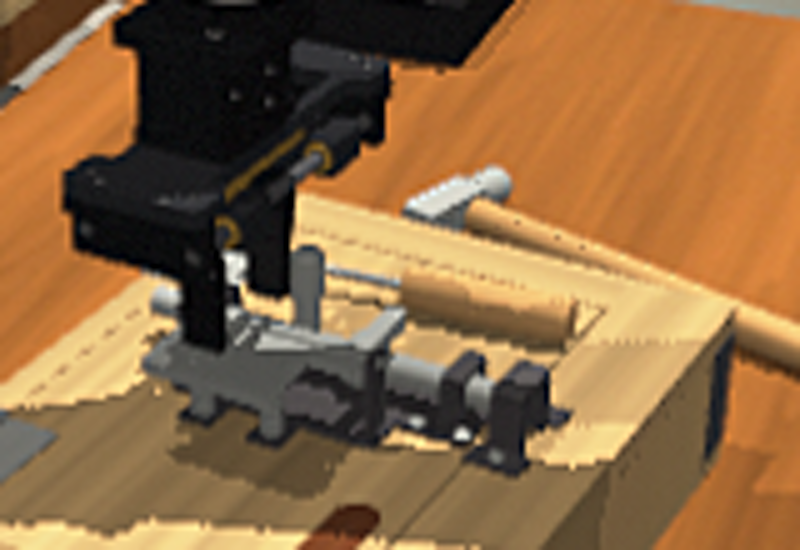

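The picture shows the near finger on the depressed plate at (205,335), and the far finger at (270,280) just behind the knob (308,280). I'll press slightly more, then slide along locker -x.

servo_tool([
  [[0,0,-0.2,0,0,0,5.1],[0,0,-0.2,0,0,0,5.1],[0,0,-0.2,0,0,0,5.1]],
])

```text
time_s: 4.43
position: [565.2, 97.9, 142.5]
eef_rot: [-180.0, -0.2, -8.0]
wrist_force: [-3.4, -0.5, 10.5]
gripper_width: 0.588
grip_force: 5.2
```

servo_tool([
  [[-0.2,0.03,0,0,0,0,5.1],[-0.4,0.06,0,0,0,0,5.1],[-0.6,0.09,0,0,0,0,5.1]],
])

```text
time_s: 4.68
position: [563.2, 98.6, 143.5]
eef_rot: [-179.8, -0.7, -8.1]
wrist_force: [6.5, -0.9, 7.3]
gripper_width: 0.59
grip_force: 4.3
```

servo_tool([
  [[-0.2,0.03,0,0,0,0,5.1],[-0.4,0.06,0,0,0,0,5.1],[-0.6,0.09,-0.05,0,0,0,5.1],[-0.8,0.11,-0.05,0,0,0,5.1],[-1.0,0.14,-0.05,0,0,0,5.1]],
])

```text
time_s: 5.1
position: [555.0, 99.9, 143.6]
eef_rot: [-179.7, -0.9, -8.1]
wrist_force: [8.4, -2.6, 7.7]
gripper_width: 0.585
grip_force: 5.2
```

servo_tool([
  [[-0.2,0.03,0,0,0,0,5.1],[-0.4,0.06,0,0,0,0,5.1],[-0.6,0.09,0,0,0,0,5.1],[-0.8,0.11,0,0,0,0,5.1],[-1.0,0.14,0,0,0,0,5.1]],
])

```text
time_s: 5.52
position: [545.0, 101.4, 143.6]
eef_rot: [-179.7, -0.9, -8.1]
wrist_force: [9.2, -1.4, 6.8]
gripper_width: 0.587
grip_force: 5.3
```

servo_tool([
  [[-0.2,0.03,0,0,0,0,5.1],[-0.4,0.06,0,0,0,0,5.1],[-0.6,0.09,0,0,0,0,5.1],[-0.8,0.11,0,0,0,0,5.1],[-0.9,0.13,0,0,0,0,5.1]],
])

```text
time_s: 5.93
position: [535.9, 102.7, 143.5]
eef_rot: [-179.7, -0.9, -8.0]
wrist_force: [7.8, -1.9, 8.0]
gripper_width: 0.588
grip_force: 5.2
```

servo_tool([
  [[-0.1,0.01,0,0,0,0,5.1],[-0.2,0.03,0,0,0,0,5.1],[-0.3,0.04,0,0,0,0,5.1],[-0.3,0.04,0,0,0,0,5.1]],
])

```text
time_s: 6.27
position: [535.0, 102.9, 143.8]
eef_rot: [-179.7, -1.1, -8.0]
wrist_force: [13.6, -1.0, 3.6]
gripper_width: 0.586
grip_force: 7.5
```

servo_tool([
  [[-0.1,0.01,-0.05,0,0,0,5.1],[-0.2,0.03,-0.1,0,0,0,5.1],[-0.2,0.03,-0.1,0,0,0,5.1]],
])

```text
time_s: 6.52
position: [535.0, 102.9, 143.8]
eef_rot: [-179.6, -1.3, -8.0]
wrist_force: [16.5, -3.2, 6.2]
gripper_width: 0.589
grip_force: 9.1
```

```bash
python3 - <<'E'
from h import *
np.set_printoptions(precision=1,suppress=True)
s=telemetry.sense(); print(s["position"],s["wrist_force"],s["time_s"])
im,d=capture("side"); b=cv2.resize(im[140:250,260:420],None,fx=5,fy=5,interpolation=cv2.INTER_CUBIC); cv2.imwrite("pics/s3.png",b)
c=cam("side"); r=spotter.landmark_of("side","bolt_knob")
for q in r[:1]: print(q, at_z("side",q["pixel"],154,c))
E
```

```text
[535.  102.9 143.8] [16.5 -3.2  6.2] 6.5167
{'pixel': [199.0, 329.1], 'confidence': 0.51} [513.4  75.1 154. ]
```

View pics/s3.png

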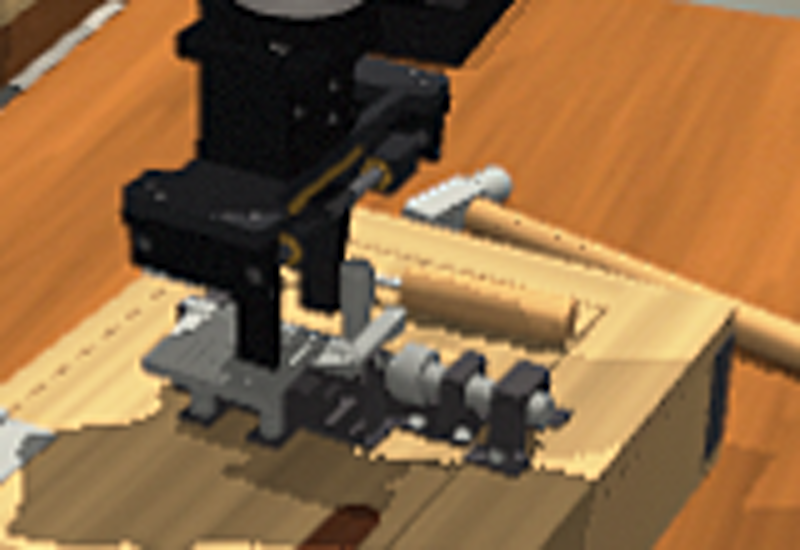

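The collar (410,370) has passed the hook, the rod end shows through the keep, and the push force rose with no further travel, so the bolt is home. Backing off, then lifting.

servo_tool([
  [[0.3,-0.04,0,0,0,0,5.1],[0.6,-0.08,0,0,0,0,5.1],[0.8,-0.11,0,0,0,0,5.1],[0.8,-0.11,0,0,0,0,5.1]],
])

```text
time_s: 6.95
position: [535.2, 102.9, 142.3]
eef_rot: [-179.9, -0.4, -8.0]
wrist_force: [-1.6, -1.1, 16.5]
gripper_width: 0.582
grip_force: 7.6
```

servo_tool([
  [[0,0,0.5,0,0,0,5.1],[0,0,1,0,0,0,5.1],[0,0,2.5,0,0,0,5.1],[0,0,5,0,0,0,5.1],[0,0,8,0,0,0,5.1]],
])

```text
time_s: 7.37
position: [530.5, 101.3, 217.9]
eef_rot: [179.9, 0.3, -8.0]
wrist_force: [-0.3, 0.8, -0.1]
gripper_width: 0.587
grip_force: 0.0
```

servo_tool([
  [[1.5,0,3,0,0,0,5.1],[3,0,6,0,0,0,5.1],[5,0,9,0,0,0,5.1],[7,0,10,0,0,0,5.1],[7,0,10,0,0,0,5.1]],
])

```text
time_s: 7.78
position: [606.0, 101.9, 321.6]
eef_rot: [-179.9, -0.4, -8.1]
wrist_force: [0.2, 0.4, -0.5]
gripper_width: 0.582
grip_force: 0.0
```

```bash
python3 - <<'E'
from h import *
np.set_printoptions(precision=1,suppress=True)
s=telemetry.sense(); print(s["position"],s["wrist_force"],s["time_s"])
im,d=capture("side"); b=cv2.resize(im[140:250,260:420],None,fx=5,fy=5,interpolation=cv2.INTER_CUBIC); cv2.imwrite("pics/s4.png",b)
c=cam("side"); r=spotter.landmark_of("side","bolt_knob")
for q in r[:1]: print(q, at_z("side",q["pixel"],154,c))
E
```

```text
[606.  101.9 321.6] [ 0.2  0.4 -0.5] 7.7833
{'pixel': [199.2, 325.8], 'confidence': 0.53} [520.8  79.  154. ]
```

View pics/s4.png

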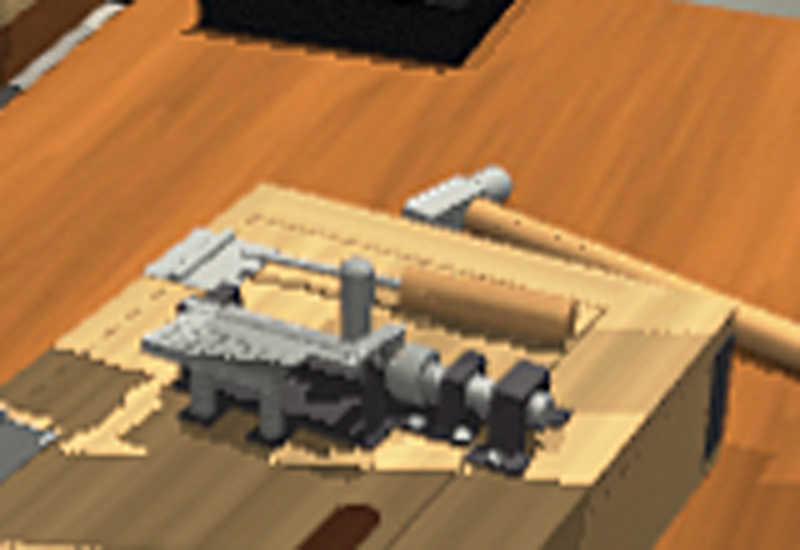

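The catch has sprung up behind the collar (410,370), the knob is still at its home position (357,300), the rod end is in the keep and the arm is clear. Handing in.

```bash
python3 -c "
from rig import ticket
print(ticket.close_job())"
```

```text
the job is handed in; nothing more can be done
None
```

I pushed the bolt to its end stop with the catch held down. The last picture shows the catch sprung up behind the collar, the hatch shut and the arm clear, and I handed the job in at about 8 s of the 40 s; no verdict was returned.

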